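# Smooth down the gasket round a loudspeaker

### The job

The four gasket arcs on the rim of the face-up loudspeaker have each come up at one end: starting beside the terminal tag, run your shut fingertips lightly along all four, once round the rim counter-clockwise seen from above (from each arc's stuck end to its lifted end), so that every arc ends up flat, then move away. Do it gently in one pass, arc after arc over their full length, without taking the fingers well clear in between; pinch or lift nothing, do not touch the cone, and leave the things around it alone.

Things in the scene. Friction and masses are not known exactly. Their poses are not given: they have to be found in the camera images.
- speaker: Black 8-inch loudspeaker, face up in a low cradle fixed to the bench. Origin on its vertical axis, under the magnet; z up, x towards the terminal tag. The rim's flat face (radius 87 to 113 mm) is 85 mm above the origin. It sits on rubber cushions: it holds about 3 N, then sinks about 1 mm per 3 N more, at most 10 mm, and springs back. It cannot slide or turn.
- cone: The speaker's fragile part: black cone with a pale dust cap, inside the rim (radius below 85 mm), 4 mm and more below the face of the rim. Same origin and axes as the speaker. Not to be touched.
- tag (a point): Terminal tag: a brown fibre tab with two brass blades that sticks out of the rim's side. This point is on the rim's outer edge there (radius 113 mm, on the speaker's +x axis), 6 mm below the face of the rim.
- arc1: Gasket arc 1 of 4: stiff fibreboard 16 mm wide, 4 mm thick, along the rim at mean radius 100 mm, from 4 to 88 degrees counter-clockwise (seen from above) of the speaker's +x axis. Glued down at its clockwise end (bevelled, 4 mm longer), where its origin lies (underside, on the hinge; x radially outwards, y along the rim counter-clockwise, z up); rises towards its other, free end.
- lift1 (a joint): How far arc 1 stands up about its glued end, rad: 0 is flat on the rim; starts at 0.08 to 0.14 (free end 8 to 14 mm high). It moves stiffly (about 0.08 N m, so about 0.8 N at the free end and 4 N at 20 mm from the glue) and stays where it is left.
- arc1_mid (a point): Arc 1: top face, on its centre line, half way along. Moves with the arc.
- arc1_end (a point): Arc 1: top face, on its centre line, at the free end. Moves with the arc; 89 mm above the speaker's origin when flat.
- arc2: Gasket arc 2 of 4: stiff fibreboard 16 mm wide, 4 mm thick, along the rim at mean radius 100 mm, from 94 to 178 degrees counter-clockwise (seen from above) of the speaker's +x axis. Glued down at its clockwise end (bevelled, 4 mm longer), where its origin lies (underside, on the hinge; x radially outwards, y along the rim counter-clockwise, z up); rises towards its other, free end.
- lift2 (a joint): How far arc 2 stands up about its glued end, rad: 0 is flat on the rim; starts at 0.08 to 0.14 (free end 8 to 14 mm high). It moves stiffly (about 0.08 N m, so about 0.8 N at the free end and 4 N at 20 mm from the glue) and stays where it is left.
- arc2_mid (a point): Arc 2: top face, on its centre line, half way along. Moves with the arc.
- arc2_end (a point): Arc 2: top face, on its centre line, at the free end. Moves with the arc; 89 mm above the speaker's origin when flat.
- arc3: Gasket arc 3 of 4: stiff fibreboard 16 mm wide, 4 mm thick, along the rim at mean radius 100 mm, from 184 to 268 degrees counter-clockwise (seen from above) of the speaker's +x axis. Glued down at its clockwise end (bevelled, 4 mm longer), where its origin lies (underside, on the hinge; x radially outwards, y along the rim counter-clockwise, z up); rises towards its other, free end.
- lift3 (a joint): How far arc 3 stands up about its glued end, rad: 0 is flat on the rim; starts at 0.08 to 0.14 (free end 8 to 14 mm high). It moves stiffly (about 0.08 N m, so about 0.8 N at the free end and 4 N at 20 mm from the glue) and stays where it is left.
- arc3_mid (a point): Arc 3: top face, on its centre line, half way along. Moves with the arc.
- arc3_end (a point): Arc 3: top face, on its centre line, at the free end. Moves with the arc; 89 mm above the speaker's origin when flat.
- arc4: Gasket arc 4 of 4: stiff fibreboard 16 mm wide, 4 mm thick, along the rim at mean radius 100 mm, from 274 to 358 degrees counter-clockwise (seen from above) of the speaker's +x axis. Glued down at its clockwise end (bevelled, 4 mm longer), where its origin lies (underside, on the hinge; x radially outwards, y along the rim counter-clockwise, z up); rises towards its other, free end.
- lift4 (a joint): How far arc 4 stands up about its glued end, rad: 0 is flat on the rim; starts at 0.08 to 0.14 (free end 8 to 14 mm high). It moves stiffly (about 0.08 N m, so about 0.8 N at the free end and 4 N at 20 mm from the glue) and stays where it is left.
- arc4_mid (a point): Arc 4: top face, on its centre line, half way along. Moves with the arc.
- arc4_end (a point): Arc 4: top face, on its centre line, at the free end. Moves with the arc; 89 mm above the speaker's origin when flat.
- glue: White glue bottle, 48 mm across, 120 mm tall, standing loose. Origin centre of its underside. Bystander.
- meter: Orange and black multimeter lying face up, 150 x 76 x 45 mm, loose. Origin centre of its underside. Bystander.
- screwdriver: Red-handled screwdriver, 190 mm long, lying loose. Bystander.

How it is judged:
By the outcome, as a careful person would: the job done as asked, in the order asked, and still so for the second after the job is handed in, with the robot touching nothing.
It also fails if it takes over 67 s, if anything falls off the work surface, if the arm or the gripper's body presses on something with over 40 N, if the wrist force passes 120 N, or if a joint passes its speed limit or range.

### The arm

A 6-joint arm with a two-finger parallel gripper is mounted at the origin on the work surface. World frame = base frame: x ahead of the robot, y to its left, z up, the work surface at z = 0. Lengths are in mm, angles in rad, forces in N, time in s.
With the tool pointing down it reaches from about 400 to 925 mm from the base axis. Payload 12.5 kg.
Tool frame: the origin (TCP) lies between the finger pads, 19 mm behind the fingertips; this is the grasp point; z points along the fingers, y is the line along which they close (so a half turn about z gives the same grasp; the last joint's range is limited). The gripper opens to 95 mm and grips with 3 to 60 N. Pads are 20 mm wide; open, the fingers measure 119 mm over their backs; the gripper's body (75 mm by 180 mm) begins 59 mm behind the grasp point.
Start: joints at [-1.407, 0.491, 1.559, -0, 1.092, -0.106], TCP at [166.609, -602.4, 233.461] pointing down, gripper open.
Joint ranges: [-3.1, 3.1], [-0.84, 2.19], [0.05, 2.79], [-1.13, 4.28], [0.06, 2.93], [-2.69, 2.69]. Speed limits (rad/s): [2.22, 2.22, 2.79, 3.14, 3.14, 3.14].

### API

Orientations are given as [roll, pitch, yaw] about the fixed x, y, z axes, in that order (R = Rz(yaw) Ry(pitch) Rx(roll)).
In Python, from cell import env gives the robot as it stands.
- The arm moves only by the shell command python3 -m inch 'ROWS'. ROWS is JSON, a list of rows, each a list of 7 numbers: the turn, a rotation vector about the tool's x, y, z in rad, then the shift along the tool's x, y, z in cm, then the closure, from -1 (fully open) to 1 (shut). A call has 1 to 20 rows; each row shifts and turns the commanded pose from where the row before left it, along the tool's axes as they then stand; what a row does not reach is not made up. A row lasts 1/8 s, in which the tool goes at most 62.5 mm and 10.7 degrees, less where a joint would pass 70% of its speed; a pose out of reach is approached as far as the arm can. A call with a gripper value outside its range is refused whole. The fingers move at their own pace and stop on an object; the grip force is fixed at half the most. Time passes only in rows, so rows that do not move let the fingers close. It gives the time, the measured TCP pose, the force, the opening and the grip force at its end, in the units of the state.
- env.state(): the state, without advancing time (a new reading comes with each control period).
- env.read_camera(name): name is "scene" or "top" or "wrist"; returns a dict with "img" (384x512x3 uint8, red, green, blue), "depth" (384x512 float32, mm along the optical axis (not along the pixel's ray), 0 where there is no reading), "fx", "fy", "cx", "cy" (pixels), "position" and "orientation" of the camera in the world. Camera axes: x right, y down, z forward; pixel columns grow to the right and rows downward; lengths in mm; the calibration is good to about 2 mm. A picture is of the moment at which its call begins.
- env.job_done(): hands the job in; it is judged then, once.
Trained networks look in a picture, given as the dict that the camera call returned (one of the last four; its "shot" number tells which), for a name from the list of things; names that differ only in an ending like _2 or _b are one class to them, and where a whole thing is asked for, a point or a joint stands for the part that bears it (a point fixed in the world has none). Each returns a list of dicts, best first, with "score" (0 to 1); they miss things now and then, are a little off and sometimes report something else, mostly with a low value. They report only what shows in the picture. A call takes as long as a camera call.
- env.find_in(picture, target): "centre" ([x, y, z] in mm, in the coordinates of the camera as it stood for that picture, good to about 4 mm: the middle of the surface that is visible of it).
- env.trace(picture, target): "mask" (384x512 bool, what is visible of it).
The state is a dict: "t": time; "joints": joint angles; "qvel": joint speeds; "tau": joint torques, N m; "eef_pos": TCP position; "tcp_rot": TCP orientation; "ft_force": force on the tool from outside, world axes, zero at the start; "moment": the same for the moment, N m; "opening": opening from 0.0 (shut) to 1.0 (fully open); "grip_force": force on a finger pad.
Only numpy, scipy, OpenCV 4.12 (cv2) and the standard library are available. Lean on these libraries where they do the work, as an engineer would, in place of code of your own. Each camera call takes 0.05 s, during which the arm holds its last target. There are 200 camera calls.

## Working session

There is one attempt and no reset: what is moved stays moved. The work goes in short steps, Python scripts to look and compute and a shell command to move; the robot and the scene stay as the last step left them, time stands still between calls to the robot, and variables do not carry over. Pictures are saved under pics/ and viewed, at most 10 in all, crops included, and the job is handed in when it is done.

```bash
ls; mkdir -p pics; python3 - <<'E'
from cell import env
import cv2,numpy as np
s=env.state();print(s)
ims=[]
for n in("scene","top"):
    p=env.read_camera(n);print(n,p["position"],p["orientation"],p["fx"],p["cx"],p["cy"])
    cv2.imwrite(f"pics/{n}.png",p["img"][:,:,::-1]);np.save(f"{n}.npy",p,allow_pickle=True)
    for t in("speaker","cone","tag","arc1","arc1_end","arc2_end","arc3_end","arc4_end","glue","meter","screwdriver"):
        print(t,[(np.round(d["centre"]),round(d["score"],2)) for d in env.find_in(p,t)[:4]])
E
```

```text
pics
{'t': 0.0, 'joints': array([-1.40659545e+00,  4.91569678e-01,  1.55944456e+00, -1.94818791e-05,
        1.09165747e+00, -1.05588377e-01]), 'qvel': array([-1.52844472e-03, -8.72203433e-04,  7.35824990e-05,  1.96845550e-03,
       -1.64667374e-03, -1.00735372e-03]), 'tau': array([-1.55285801e-03, -6.12649727e+01, -2.58191818e+01,  6.91679539e-02,
        4.81370639e-02, -8.39010977e-05]), 'eef_pos': array([ 166.57030622, -602.17654537,  232.85712349]), 'tcp_rot': array([-3.14051779e+00, -9.65420597e-05,  2.69798195e-01]), 'ft_force': array([ 0.56647236, -0.79352521,  0.48088441]), 'moment': array([-0.01592933, -0.02944325,  0.02327419]), 'grip_force': 0.0, 'opening': 0.9997221540613012}
scene [1202.2883697   419.64198986 1109.59267797] [-2.52371761  0.00277165  2.16176927] 395.4327196240396 254.60560377106637 195.97484172360703
speaker [(array([  88.,  -12., 1227.]), 0.97)]
cone [(array([  96.,  -11., 1248.]), 0.95)]
tag [(array([  93.,  -14., 1231.]), 0.55)]
arc1 [(array([ 139.,   50., 1169.]), 0.82), (array([ 168.,  -69., 1248.]), 0.66), (array([  37.,  -85., 1268.]), 0.55), (ar
[... 617 characters left out ...]
024
speaker [(array([-90., 134., 916.]), 0.69), (array([-52.,  52., 945.]), 0.62)]
cone [(array([-50.,  51., 955.]), 0.72)]
tag [(array([-56.,  48., 945.]), 0.8), (array([ -7., -41., 942.]), 0.51)]
arc1 [(array([-89., 138., 916.]), 0.77), (array([-146.,   14.,  933.]), 0.62), (array([-12., -42., 941.]), 0.61), (array([ 41.,  85., 920.]), 0.58)]
arc1_end [(array([-142.,    8.,  934.]), 0.84)]
arc2_end [(array([-86., 136., 917.]), 0.58)]
arc3_end [(array([ 39.,  82., 920.]), 0.84)]
arc4_end [(array([-15., -43., 940.]), 0.57)]
glue [(array([367., 107., 965.]), 0.85), (array([-11., -43., 942.]), 0.3)]
meter [(array([-376.,  152., 1012.]), 0.93)]
screwdriver [(array([  14., -205., 1065.]), 0.54)]
```

```bash
python3 - <<'E'
import cv2
for n,(x0,y0,x1,y1) in {"top":(150,80,350,300),"scene":(180,90,380,300)}.items():
    i=cv2.imread(f"pics/{n}.png");c=cv2.resize(i[y0:y1,x0:x1],None,fx=2.6,fy=2.6);cv2.imwrite(f"pics/{n}_c.png",c)
E
```

```text
(no output)
```

View pics/top.png

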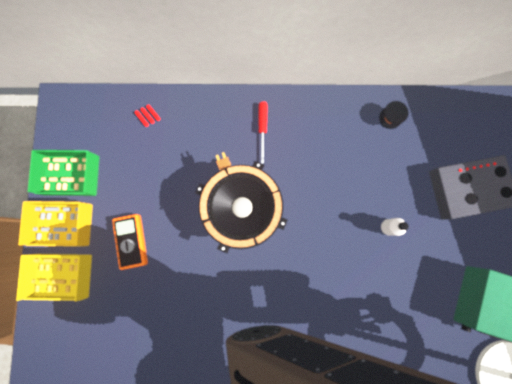

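View pics/top_c.png

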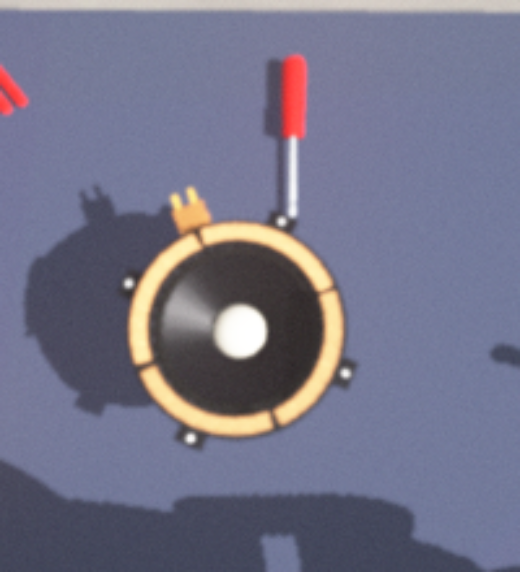

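View pics/scene_c.png

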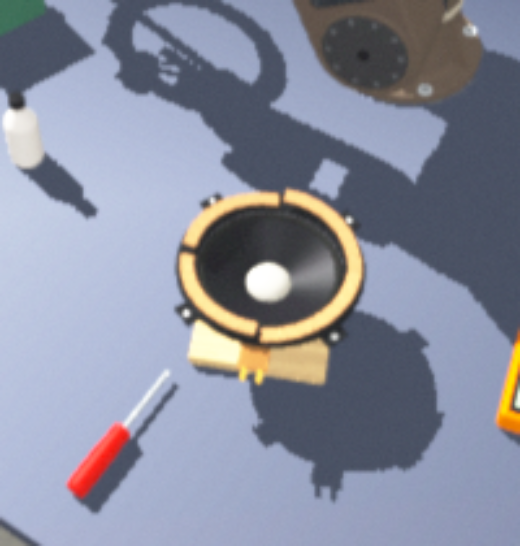

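The top picture shows the speaker centred near pixel (241,207), the tag up-left at (222,160), and gaps at about (227,171), (276,192), (256,241) and (206,221). The screwdriver tip is close to the rim at (261,163). The scene view agrees. Next I fit the geometry.

```bash
cat > fit.py <<'E'
import cv2,numpy as np
from scipy.spatial.transform import Rotation as Ro
from scipy.optimize import least_squares
def pts(p,box):
    x0,y0,x1,y1=box
    hsv=cv2.cvtColor(p["img"],cv2.COLOR_RGB2HSV)
    m=(hsv[...,0]>8)&(hsv[...,0]<28)&(hsv[...,1]>60)&(hsv[...,2]>120)&(p["depth"]>0)
    b=np.zeros_like(m);b[y0:y1,x0:x1]=1;m&=b
    v,u=np.nonzero(m);z=p["depth"][v,u]
    c=np.c_[(u-p["cx"])/p["fx"]*z,(v-p["cy"])/p["fy"]*z,z]
    return Ro.from_euler("xyz",p["orientation"]).apply(c)+p["position"]
def report(P,verbose=True):
    z0=np.median(P[:,2]);P=P[abs(P[:,2]-z0)<25]
    f=lambda q:np.maximum(abs(np.hypot(P[:,0]-q[0],P[:,1]-q[1])-100)-8,0)
    c=P[:,:2].mean(0)
    c=least_squares(f,c,loss="soft_l1").x
    r=np.hypot(*(P[:,:2]-c).T);a=np.degrees(np.arctan2(P[:,1]-c[1],P[:,0]-c[0]))
    k=(r>93)&(r<107)
    # yaw from gaps (folded to 90 deg), then tag at the orange outside the rim
    h=np.histogram(a[k]%90,bins=np.arange(0,91,2))[0]
    hs=h+np.roll(h,1)+np.roll(h,-1);g=np.argmin(hs)*2+1
    w=np.array([(g+d) for d in np.arange(-8,8.1,.5)]);cnt=[np.sum(abs((a[k]-x+45)%90-45)<3) for x in w]
    g=w[np.array(cnt)==min(cnt)].mean()
    print("centre",c.round(1),"gap mod90",g,"z",z0.round(1),"n",len(P),"rin/out",np.percentile(r,[2,98]).round(1))
    return c,g,P[k],a[k]
E
python3 - <<'E'
from fit import *
for n,b in(("top",(190,148,295,260)),("scene",(235,150,335,235))):
    p=np.load(n+".npy",allow_pickle=True).item();P=pts(p,b);c,g,Q,a=report(P)
    yaw=[y for y in g+np.arange(-2,3)*90 if -20<y<70]
    print("yaw cand",yaw);y=yaw[0]
    for i in range(4):
        th=(a-y-90*i-4)%360;k=(th>3)&(th<81)
        s=100*np.sin(np.radians(th[k]))  # dist from hinge line
        A=np.c_[s,np.ones(k.sum())];q=np.linalg.lstsq(A,Q[k,2],rcond=None)[0]
        res=Q[k,2]-A@q;print("arc",i+1,"slope",q[0].round(3),"z hinge",q[1].round(1),"sd",res.std().round(2),k.sum())
E
```

```text
centre [555.4  90.6] gap mod90 2.0 z 123.8 n 2048 rin/out [ 89.1 135. ]
yaw cand [np.float64(2.0)]
arc 1 slope 0.05 z hinge 122.6 sd 3.8 248
arc 2 slope -0.007 z hinge 126.0 sd 5.2 285
arc 3 slope 0.035 z hinge 123.9 sd 4.47 276
arc 4 slope 0.003 z hinge 124.4 sd 4.48 242
centre [556.7  90.6] gap mod90 25.5 z 121.6 n 1241 rin/out [ 84.7 135.1]
yaw cand [np.float64(25.5)]
arc 1 slope 0.098 z hinge 119.9 sd 4.61 205
arc 2 slope 0.087 z hinge 120.4 sd 4.92 193
arc 3 slope 0.092 z hinge 120.0 sd 5.02 181
arc 4 slope 0.059 z hinge 121.3 sd 4.39 190
```

```bash
python3 - <<'E'
from fit import *
for n,b in(("top",(190,148,295,260)),("scene",(235,150,335,235))):
    p=np.load(n+".npy",allow_pickle=True).item();P=pts(p,b)
    c=np.array([556,90.6]);d=P[:,:2]-c;r=np.hypot(*d.T);k=(r>118)&(r<145)&(P[:,2]>95)
    print(n,"tag ang",np.degrees(np.arctan2(*d[k].mean(0)[::-1])),k.sum())
    k=abs(r-100)<7;a=np.degrees(np.arctan2(d[k,1],d[k,0]));h=np.histogram(a%90,bins=np.arange(0,91,3))[0];print(h)
    Q=P[k]
    for i in range(4):
        th=(a-24-90*i-4)%360;kk=(th>3)&(th<81);s=100*np.sin(np.radians(th[kk]))
        f=least_squares(lambda q:q[0]*s+q[1]-Q[kk,2],[.1,120],loss="soft_l1",f_scale=2).x;print(i+1,f.round(3))
E
python3 -m inch '[[0,0,0,0,0,0,1],[0,0,0,0,0,0,1]]'
```

```text
top tag ang 24.01202931076149 100
[41 40 40 39 39 42 40 42 35 41 40 39 39 41 36 45 40 37 42 40 43 38 40 37
 40 44 39 42 44 42]
1 [1.18000e-01 1.20161e+02]
2 [1.1500e-01 1.2003e+02]
3 [1.12000e-01 1.20619e+02]
4 [8.60000e-02 1.20568e+02]
scene tag ang 23.5016446307591 80
[33 33 29 34 27 29 29 12 17 20 30 28 25 27 25 29 33 28 31 36 36 34 39 31
 43 47 42 38 34 31]
1 [1.0400e-01 1.1923e+02]
2 [1.14000e-01 1.19967e+02]
3 [1.17000e-01 1.19565e+02]
4 [6.70000e-02 1.21358e+02]
t: 1.45
eef_pos: [166.6, -602.4, 233.5]
tcp_rot: [3.142, -0.0, 0.27]
ft_force: [0.4, -0.5, 0.3]
opening: 0.841
grip_force: 0.0
```

```bash
python3 - <<'E'
from fit import *
p=np.load("top.npy",allow_pickle=True).item();R=Ro.from_euler("xyz",p["orientation"])
v,u=np.nonzero(p["depth"]>0);z=p["depth"][v,u];W=R.apply(np.c_[(u-p["cx"])/p["fx"]*z,(v-p["cy"])/p["fy"]*z,z])+p["position"]
for x0,x1,y0,y1 in((0,420,-700,-440),(300,700,-450,-100),(420,750,-60,260)):
    k=(W[:,0]>x0)&(W[:,0]<x1)&(W[:,1]>y0)&(W[:,1]<y1);print(np.percentile(W[k,2],[50,99,99.9]).round())
E
python3 -m inch '[[0,0,0,0,0,-2,1],[0,0,0,0,0,-3,1],[0,0,0,0,0,-3,1],[0,0,-0.172,0,0,-2,1],[0,0,-0.172,0,0,0,1],[0,0,-0.172,0,0,0,1],[0,0,-0.172,0,0,0,1],[0,0,-0.172,0,0,0,1],[0,0,-0.172,0,0,0,1],[0,0,-0.172,0,0,0,1],[0,0,-0.172,0,0,0,1],[0,0,-0.172,0,0,0,1],[0,0,-0.172,0,0,0,1],[0,0,-0.17,0,0,0,1]]'
cat > go.py <<'E'
import sys,numpy as np
from scipy.spatial.transform import Rotation as Ro
from cell import env
s=env.state();d=np.array([float(a) for a in sys.argv[1:4]])-s["eef_pos"]
print("joints",s["joints"].round(2),"yaw",s["tcp_rot"].round(4),"tool cm",(Ro.from_euler("xyz",s["tcp_rot"]).inv().apply(d)/10).round(2))
E
python3 go.py 640 147 240
```

```text
[  3. 113. 115.]
[  1.  83. 121.]
[ 85. 132. 134.]
t: 3.2
eef_pos: [166.6, -602.4, 333.5]
tcp_rot: [-3.142, 0.0, 2.165]
ft_force: [0.9, -0.4, 0.5]
opening: 0.005
grip_force: 0.0
joints [-1.41  0.41  1.42  0.    1.31 -2.  ] yaw [-3.1416e+00  1.0000e-04  2.1654e+00] tool cm [35.55 81.19  9.34]
```

```bash
python3 -m inch '[[0,0,0,1.2,3,0,1],[0,0,0,2.2,5,0,1],[0,0,0,2.2,5,0,1],[0,0,0,2.2,5,0,1],[0,0,0,2.2,5,0,1],[0,0,0,2.2,5,0,1],[0,0,0,2.2,5,0,1],[0,0,0,2.2,5,0,1],[0,0,0,2.2,5,0,1],[0,0,0,2.2,5,0,1],[0,0,0,2.2,5,0,1],[0,0,0,2.2,5,0,1],[0,0,0,2.2,5,0,1],[0,0,0,2.2,5,0,1],[0,0,0,2.2,5,0,1],[0,0,0,2.2,5,0,1],[0,0,0,1.3,3.2,0,1],[0,0,0,0,0,0,1]]'
python3 go.py 640 147 240
python3 - <<'E'
from fit import *
from cell import env
p=env.read_camera("wrist");print(p["position"],p["orientation"],p["fx"]);cv2.imwrite("pics/wrist1.png",p["img"][:,:,::-1]);np.save("wrist1.npy",p,allow_pickle=True)
E
```

```text
t: 5.45
eef_pos: [645.0, 145.7, 332.4]
tcp_rot: [-3.141, -0.0, 2.162]
ft_force: [-0.7, -0.0, -1.3]
opening: 0.002
grip_force: 0.0
joints [ 0.12  0.47  1.32  0.    1.35 -0.47] yaw [-3.1408e+00 -5.0000e-04  2.1622e+00] tool cm [ 0.39 -0.34  9.24]
[607.16393667 203.65298809 483.34559021] [2.89614499e+00 3.93962723e-04 5.91575385e-01] 325.8265861005824
```

View pics/wrist1.png

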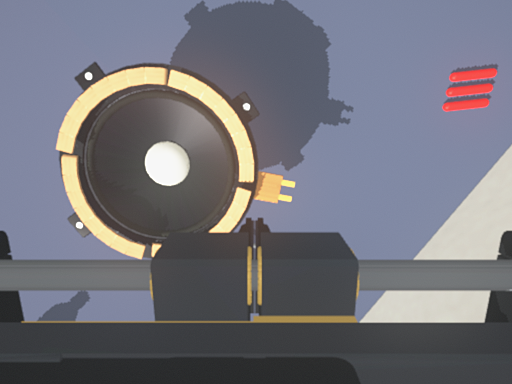

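The wrist view shows the full rim: centre about (160,163), gaps at about (168,78), (250,185), (150,250) and (67,155), and the tag at (270,187). I'll refine the fit from this picture and check the finger geometry.

```bash
python3 - <<'E'
from fit import *
p=np.load("wrist1.npy",allow_pickle=True).item();R=Ro.from_euler("xyz",p["orientation"])
P=pts(p,(40,50,300,270));P=P[(P[:,2]>112)&(P[:,2]<142)]
d0=P[:,:2]-[556,90.6];P=P[np.hypot(*d0.T)<112]
# refine centre by outer/inner band
f=lambda q:np.maximum(abs(np.hypot(P[:,0]-q[0],P[:,1]-q[1])-100)-8,0)
c=least_squares(f,[556,90.6],loss="soft_l1",f_scale=.5).x
d=P[:,:2]-c;r=np.hypot(*d.T);a=np.degrees(np.arctan2(d[:,1],d[:,0]));print("c",c,np.percentile(r,[2,98]))
k=abs(r-100)<6;Q=P[k];a=a[k]
for ctr in(24,114,204,294):
    x=(a-ctr+180)%360-180;x=np.sort(x[abs(x)<12]);g=np.diff(x);i=g.argmax();print("gap",ctr,x[i],x[i+1])
for i in range(4):
    th=(a-24-90*i-4)%360;kk=(th>3)&(th<81);s=100*np.sin(np.radians(th[kk]))
    q=least_squares(lambda q:q[0]*s+q[1]-Q[kk,2],[.1,120],loss="soft_l1",f_scale=1).x;print(i+1,q.round(3),kk.sum())
# finger
for (u,v) in((255,222),(247,225),(262,225),(255,260),(255,290),(200,245),(200,300),(310,280),(170,240),(50,270)):
    z=p["depth"][v,u];w=R.apply([(u-p["cx"])/p["fx"]*z,(v-p["cy"])/p["fy"]*z,z])+p["position"]-[645,145.7,332.4]
    print(u,v,z,(Ro.from_euler("xyz",[-3.141,0,2.162]).inv().apply(w)).round(1))
E
```

```text
c [552.27291801  90.76619944] [ 90.56398247 108.07132624]
gap 24 -1.9229760131611044 0.24376590774608076
gap 114 -2.6391661664861203 -0.5377737979634389
gap 204 -2.974988097454741 -1.0000560612220397
gap 294 -2.539333087359978 0.06452508130087153
1 [1.14000e-01 1.19574e+02] 1360
2 [1.18000e-01 1.19712e+02] 1611
3 [1.10000e-01 1.19606e+02] 1223
4 [1.00000e-01 1.18543e+02] 457
255 222 174.5222 [11.7  1.3 14.6]
247 225 166.6415 [12.8 -2.8  6.7]
262 225 165.72408 [13.1  4.9  5.9]
255 260 86.03594 [ 31.1   1.1 -71.8]
255 290 140.44109 [ -5.5   1.2 -24.9]
200 245 82.54696 [ 36.4 -12.9 -74.1]
200 300 76.76538 [ 26.1 -11.9 -82.6]
310 280 75.965775 [ 31.1  13.9 -82.2]
170 240 86.837746 [ 35.9 -21.6 -69.8]
50 270 83.10488 [ 29.9 -51.2 -75.1]
```

```bash
python3 go.py 639.5 146 148; python3 -m inch '[[0,0,0,0.25,-0.35,3,1],[0,0,0,0.2,0,4,1],[0,0,0,0,0,4,1],[0,0,0,0,0,4,1],[0,0,0,0,0,3,1],[0,0,0,0,0,0,1],[0,0,0,0,0,0,1]]'; python3 go.py 639.5 146 138.6
```

```text
joints [ 0.12  0.47  1.32 -0.    1.35 -0.47] yaw [-3.1406e+00 -2.0000e-04  2.1612e+00] tool cm [ 0.41 -0.31 18.47]
t: 6.38
eef_pos: [639.6, 145.1, 155.0]
tcp_rot: [3.14, 0.001, 2.159]
ft_force: [0.8, 0.3, 0.1]
opening: 0.003
grip_force: 0.0
joints [ 0.12  0.61  1.56 -0.    0.97 -0.47] yaw [3.1400e+00 9.0000e-04 2.1591e+00] tool cm [0.08 0.04 1.64]
```

```bash
python3 -m inch '[[0,0,0,0.06,0,0.6,1],[0,0,0,0,0,0.4,1],[0,0,0,0,0,0,1],[0,0,0,0,0,0,1]]'; python3 -m inch '[[0,0,0,0,0,0.15,1],[0,0,0,0,0,0,1]]';python3 -m inch '[[0,0,0,0,0,0.15,1],[0,0,0,0,0,0,1]]';python3 -m inch '[[0,0,0,0,0,0.1,1],[0,0,0,0,0,0,1]]'
```

```text
t: 6.88
eef_pos: [638.9, 146.2, 143.5]
tcp_rot: [3.142, 0.0, 2.16]
ft_force: [-0.4, 0.2, -0.0]
opening: 0.002
grip_force: 0.0
t: 7.12
eef_pos: [638.8, 146.2, 141.8]
tcp_rot: [-3.141, 0.0, 2.16]
ft_force: [-0.1, 0.8, -0.2]
opening: 0.003
grip_force: 0.0
t: 7.38
eef_pos: [638.9, 146.3, 140.6]
tcp_rot: [3.141, 0.0, 2.16]
ft_force: [-1.1, 0.7, 3.4]
opening: 0.001
grip_force: 1.7
t: 7.62
eef_pos: [638.8, 146.4, 139.5]
tcp_rot: [3.141, -0.0, 2.16]
ft_force: [-1.4, 3.1, 4.6]
opening: 0.003
grip_force: 2.0
```

```bash
python3 -m inch '[[0,0,0,0,0,0.05,1],[0,0,0,0,0,0,1]]';python3 -m inch '[[0,0,0,0,0,0.05,1],[0,0,0,0,0,0,1]]'
```

```text
t: 7.88
eef_pos: [638.8, 146.4, 138.9]
tcp_rot: [3.142, -0.0, 2.16]
ft_force: [-1.4, 3.3, 4.6]
opening: 0.004
grip_force: 2.1
t: 8.12
eef_pos: [638.8, 146.3, 138.4]
tcp_rot: [3.142, -0.0, 2.16]
ft_force: [-2.1, 3.5, 4.5]
opening: 0.01
grip_force: 2.4
```

```bash
cat > rows.py <<'E'
import sys,numpy as np
from cell import env
C=np.array([float(sys.argv[3]) if len(sys.argv)>3 else 555,float(sys.argv[4]) if len(sys.argv)>4 else 90.7]);n=int(sys.argv[1]);step=float(sys.argv[2]);s=env.state();y=s["tcp_rot"][2]
B=np.array([[np.cos(y),np.sin(y)],[np.sin(y),-np.cos(y)]])
d=s["eef_pos"][:2]-C;a=np.arctan2(d[1],d[0]);print("ang from tag",np.degrees(a)%360-23.2,"r",np.hypot(*d),"z",s["eef_pos"][2],"f",s["ft_force"].round(1))
t=a+np.radians(step)*np.arange(1,n+1);r=100.5+(np.hypot(*d)-100.5)*np.clip(1-np.arange(1,n+1)/4,0,1)
T=(np.c_[np.cos(t),np.sin(t)]*r[:,None]+C-s["eef_pos"][:2])@B.T/10
D=np.diff(np.vstack([[0,0],T.round(2)]),axis=0).round(2)
print("["+",".join("[0,0,0,%g,%g,0,1]"%tuple(x) for x in D)+"]")
E
python3 rows.py 20 3
```

```text
ang from tag 10.341479484103541 r 100.53946865159278 z 138.4264168304645 f [-2.1  3.5  4.5]
[[0,0,0,0.53,-0.01,0,1],[0,0,0,0.52,-0.04,0,1],[0,0,0,0.52,-0.07,0,1],[0,0,0,0.52,-0.1,0,1],[0,0,0,0.51,-0.12,0,1],[0,0,0,0.51,-0.14,0,1],[0,0,0,0.49,-0.18,0,1],[0,0,0,0.49,-0.2,0,1],[0,0,0,0.48,-0.22,0,1],[0,0,0,0.46,-0.25,0,1],[0,0,0,0.45,-0.28,0,1],[0,0,0,0.43,-0.29,0,1],[0,0,0,0.42,-0.32,0,1],[0,0,0,0.4,-0.34,0,1],[0,0,0,0.39,-0.36,0,1],[0,0,0,0.36,-0.38,0,1],[0,0,0,0.34,-0.4,0,1],[0,0,0,0.33,-0.42,0,1],[0,0,0,0.3,-0.43,0,1],[0,0,0,0.27,-0.45,0,1]]
```

```bash
python3 -m inch '[[0,0,0,0.53,-0.01,0,1],[0,0,0,0.52,-0.04,0,1],[0,0,0,0.52,-0.07,0.02,1],[0,0,0,0.52,-0.1,0,1],[0,0,0,0.51,-0.12,0,1],[0,0,0,0.51,-0.14,0,1]]'; python3 rows.py 8 3
```

```text
t: 8.88
eef_pos: [617.4, 169.6, 138.3]
tcp_rot: [3.141, 0.0, 2.16]
ft_force: [3.2, -2.7, 4.9]
opening: 0.005
grip_force: 2.4
ang from tag 28.465667267001425 r 100.61156625855683 z 138.28936442899123 f [ 3.2 -2.7  4.9]
[[0,0,0,0.5,-0.18,0,1],[0,0,0,0.48,-0.2,0,1],[0,0,0,0.48,-0.23,0,1],[0,0,0,0.46,-0.25,0,1],[0,0,0,0.45,-0.28,0,1],[0,0,0,0.43,-0.29,0,1],[0,0,0,0.42,-0.32,0,1],[0,0,0,0.4,-0.34,0,1]]
```

```bash
python3 -m inch '[[0,0,0,0.5,-0.18,0,1],[0,0,0,0.48,-0.2,0,1],[0,0,0,0.48,-0.23,0,1],[0,0,0,0.46,-0.25,0,1],[0,0,0,0.45,-0.28,0,1],[0,0,0,0.43,-0.29,0,1],[0,0,0,0.42,-0.32,0,1],[0,0,0,0.4,-0.34,0,1]]'; python3 rows.py 13 3
```

```text
t: 9.88
eef_pos: [579.7, 188.0, 138.2]
tcp_rot: [3.142, 0.0, 2.16]
ft_force: [3.9, -0.9, 4.4]
opening: 0.009
grip_force: 2.3
ang from tag 52.53653269157317 r 100.36757795420871 z 138.19867302249486 f [ 3.9 -0.9  4.4]
[[0,0,0,0.38,-0.36,0,1],[0,0,0,0.37,-0.38,0,1],[0,0,0,0.34,-0.4,0,1],[0,0,0,0.33,-0.41,0,1],[0,0,0,0.29,-0.43,0,1],[0,0,0,0.28,-0.45,0,1],[0,0,0,0.25,-0.47,0,1],[0,0,0,0.23,-0.47,0,1],[0,0,0,0.2,-0.49,0,1],[0,0,0,0.17,-0.49,0,1],[0,0,0,0.15,-0.51,0,1],[0,0,0,0.13,-0.51,0,1],[0,0,0,0.09,-0.52,0,1]]
```

```bash
python3 -m inch '[[0,0,0,0.38,-0.36,0,1],[0,0,0,0.37,-0.38,0,1],[0,0,0,0.34,-0.4,0,1],[0,0,0,0.33,-0.41,0,1],[0,0,0,0.29,-0.43,0,1],[0,0,0,0.28,-0.45,0,1],[0,0,0,0.25,-0.47,0,1],[0,0,0,0.23,-0.47,0,1],[0,0,0,0.2,-0.49,0,1],[0,0,0,0.17,-0.49,0,1],[0,0,0,0.15,-0.51,0,1]]'; python3 rows.py 10 3
python3 - <<'E'
from cell import env
import cv2
p=env.read_camera("wrist");cv2.imwrite("pics/w2.png",p["img"][:,:,::-1])
E
```

```text
t: 11.25
eef_pos: [522.7, 185.6, 138.1]
tcp_rot: [-3.141, 0.0, 2.16]
ft_force: [2.5, 0.1, 3.8]
opening: 0.008
grip_force: 1.9
ang from tag 85.60600301059687 r 100.26063502613243 z 138.14770474667566 f [2.5 0.1 3.8]
[[0,0,0,0.13,-0.51,0,1],[0,0,0,0.1,-0.51,0,1],[0,0,0,0.07,-0.53,0,1],[0,0,0,0.05,-0.52,0,1],[0,0,0,0.01,-0.53,0,1],[0,0,0,-0.01,-0.52,0,1],[0,0,0,-0.04,-0.53,0,1],[0,0,0,-0.07,-0.52,0,1],[0,0,0,-0.1,-0.51,0,1],[0,0,0,-0.12,-0.52,0,1]]
```

View pics/w2.png

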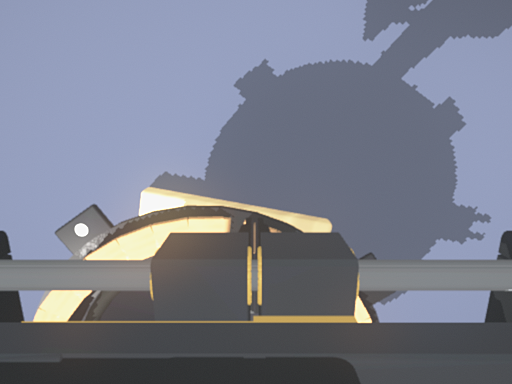

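The fingertips (near 255,225) are at the end of arc 1, just before the gap at about (238,218). Arc 2 rises to the left. I'll carry on slightly firmer.

```bash
python3 -m inch '[[0,0,0,0.13,-0.51,0.02,1],[0,0,0,0.1,-0.51,0.02,1],[0,0,0,0.07,-0.53,0,1],[0,0,0,0.05,-0.52,0,1],[0,0,0,0.01,-0.53,0,1],[0,0,0,-0.01,-0.52,0,1],[0,0,0,-0.04,-0.53,0,1],[0,0,0,-0.07,-0.52,0,1],[0,0,0,-0.1,-0.51,0,1],[0,0,0,-0.12,-0.52,0,1]]'; python3 rows.py 18 3
```

```text
t: 12.55
eef_pos: [479.6, 157.1, 138.0]
tcp_rot: [3.141, -0.0, 2.16]
ft_force: [3.1, 3.4, 4.9]
opening: 0.005
grip_force: 2.8
ang from tag 115.44263785054203 r 100.49083222655364 z 137.98330565658932 f [3.1 3.4 4.9]
[[0,0,0,-0.15,-0.5,0,1],[0,0,0,-0.17,-0.5,0,1],[0,0,0,-0.2,-0.49,0,1],[0,0,0,-0.23,-0.47,0,1],[0,0,0,-0.25,-0.47,0,1],[0,0,0,-0.27,-0.44,0,1],[0,0,0,-0.3,-0.44,0,1],[0,0,0,-0.32,-0.42,0,1],[0,0,0,-0.34,-0.4,0,1],[0,0,0,-0.36,-0.38,0,1],[0,0,0,-0.38,-0.36,0,1],[0,0,0,-0.4,-0.34,0,1],[0,0,0,-0.42,-0.33,0,1],[0,0,0,-0.43,-0.29,0,1],[0,0,0,-0.45,-0.28,0,1],[0,0,0,-0.46,-0.25,0,1],[0,0,0,-0.48,-0.23,0,1],[0,0,0,-0.48,-0.2,0,1]]
```

```bash
python3 -m inch '[[0,0,0,-0.15,-0.5,0,1],[0,0,0,-0.17,-0.5,0,1],[0,0,0,-0.2,-0.49,0,1],[0,0,0,-0.23,-0.47,0,1],[0,0,0,-0.25,-0.47,0,1],[0,0,0,-0.27,-0.44,0,1],[0,0,0,-0.3,-0.44,0,1],[0,0,0,-0.32,-0.42,0,1],[0,0,0,-0.34,-0.4,0,1]]'; python3 -m inch '[[0,0,0,-0.36,-0.38,0,1],[0,0,0,-0.38,-0.36,0,1],[0,0,0,-0.4,-0.34,0,1],[0,0,0,-0.42,-0.33,0,1],[0,0,0,-0.43,-0.29,0,1],[0,0,0,-0.45,-0.28,0,1],[0,0,0,-0.46,-0.25,0,1],[0,0,0,-0.48,-0.23,0,1],[0,0,0,-0.48,-0.2,0,1]]'; python3 rows.py 15 3
```

```text
t: 13.68
eef_pos: [457.2, 115.6, 137.8]
tcp_rot: [-3.141, -0.001, 2.16]
ft_force: [2.1, 3.7, 5.0]
opening: 0.006
grip_force: 2.7
t: 14.8
eef_pos: [456.0, 68.8, 137.6]
tcp_rot: [-3.14, -0.002, 2.16]
ft_force: [-0.2, 4.4, 4.6]
opening: 0.008
grip_force: 2.6
ang from tag 169.26704202008008 r 101.43571618400709 z 137.60787255292533 f [-0.2  4.4  4.6]
[[0,0,0,-0.51,-0.16,0,1],[0,0,0,-0.51,-0.13,0,1],[0,0,0,-0.52,-0.1,0,1],[0,0,0,-0.52,-0.08,0,1],[0,0,0,-0.52,-0.07,0,1],[0,0,0,-0.53,-0.04,0,1],[0,0,0,-0.52,-0.02,0,1],[0,0,0,-0.53,0.01,0,1],[0,0,0,-0.52,0.04,0,1],[0,0,0,-0.53,0.07,0,1],[0,0,0,-0.51,0.09,0,1],[0,0,0,-0.52,0.12,0,1],[0,0,0,-0.5,0.15,0,1],[0,0,0,-0.5,0.17,0,1],[0,0,0,-0.48,0.2,0,1]]
```

```bash
python3 -m inch '[[0,0,0,-0.51,-0.16,0,1],[0,0,0,-0.51,-0.13,0,1],[0,0,0,-0.52,-0.1,0,1],[0,0,0,-0.52,-0.08,0,1],[0,0,0,-0.52,-0.07,0,1],[0,0,0,-0.53,-0.04,0,1],[0,0,0,-0.52,-0.02,0,1]]'; python3 -m inch '[[0,0,0,-0.53,0.01,0,1],[0,0,0,-0.52,0.04,0,1],[0,0,0,-0.53,0.07,0,1],[0,0,0,-0.51,0.09,0,1],[0,0,0,-0.52,0.12,0,1],[0,0,0,-0.5,0.15,0,1],[0,0,0,-0.5,0.17,0,1],[0,0,0,-0.48,0.2,0,1]]';  python3 rows.py 18 3
```

```text
t: 15.68
eef_pos: [470.3, 35.5, 137.5]
tcp_rot: [-3.139, -0.003, 2.16]
ft_force: [-3.8, 3.9, 6.5]
opening: 0.005
grip_force: 3.5
t: 16.68
eef_pos: [499.9, 6.2, 137.4]
tcp_rot: [-3.138, -0.004, 2.16]
ft_force: [-4.6, 3.3, 6.6]
opening: 0.005
grip_force: 3.5
ang from tag 213.6856095810528 r 100.83118132343417 z 137.37294485025924 f [-4.6  3.3  6.6]
[[0,0,0,-0.48,0.23,0,1],[0,0,0,-0.46,0.25,0,1],[0,0,0,-0.45,0.28,0,1],[0,0,0,-0.43,0.29,0,1],[0,0,0,-0.42,0.32,0,1],[0,0,0,-0.41,0.33,0,1],[0,0,0,-0.39,0.36,0,1],[0,0,0,-0.36,0.38,0,1],[0,0,0,-0.35,0.39,0,1],[0,0,0,-0.33,0.41,0,1],[0,0,0,-0.3,0.43,0,1],[0,0,0,-0.28,0.45,0,1],[0,0,0,-0.26,0.46,0,1],[0,0,0,-0.24,0.47,0,1],[0,0,0,-0.2,0.48,0,1],[0,0,0,-0.19,0.49,0,1],[0,0,0,-0.15,0.51,0,1],[0,0,0,-0.14,0.51,0,1]]
```

```bash
python3 -m inch '[[0,0,0,-0.48,0.23,-0.02,1],[0,0,0,-0.46,0.25,-0.02,1],[0,0,0,-0.45,0.28,0,1],[0,0,0,-0.43,0.29,0,1],[0,0,0,-0.42,0.32,0,1],[0,0,0,-0.41,0.33,0,1],[0,0,0,-0.39,0.36,0,1],[0,0,0,-0.36,0.38,0,1],[0,0,0,-0.35,0.39,0,1]]'; python3 -m inch '[[0,0,0,-0.33,0.41,0,1],[0,0,0,-0.3,0.43,0,1],[0,0,0,-0.28,0.45,0,1],[0,0,0,-0.26,0.46,0,1],[0,0,0,-0.24,0.47,0,1],[0,0,0,-0.2,0.48,0,1],[0,0,0,-0.19,0.49,0,1],[0,0,0,-0.15,0.51,0,1],[0,0,0,-0.14,0.51,0,1]]';  python3 rows.py 18 3
```

```text
t: 17.8
eef_pos: [544.4, -9.3, 137.7]
tcp_rot: [-3.138, -0.003, 2.16]
ft_force: [-4.7, 1.2, 5.8]
opening: 0.003
grip_force: 2.8
t: 18.92
eef_pos: [592.2, -3.5, 137.9]
tcp_rot: [-3.14, -0.001, 2.16]
ft_force: [-4.3, -0.8, 4.6]
opening: 0.005
grip_force: 2.5
ang from tag 268.34644758823646 r 101.27333984608853 z 137.85269545533177 f [-4.3 -0.8  4.6]
[[0,0,0,-0.08,0.52,0,1],[0,0,0,-0.05,0.53,0,1],[0,0,0,-0.03,0.53,0,1],[0,0,0,0.01,0.53,0,1],[0,0,0,0.01,0.52,0,1],[0,0,0,0.04,0.53,0,1],[0,0,0,0.07,0.52,0,1],[0,0,0,0.09,0.52,0,1],[0,0,0,0.12,0.51,0,1],[0,0,0,0.15,0.5,0,1],[0,0,0,0.17,0.5,0,1],[0,0,0,0.2,0.49,0,1],[0,0,0,0.23,0.47,0,1],[0,0,0,0.25,0.46,0,1],[0,0,0,0.27,0.45,0,1],[0,0,0,0.3,0.44,0,1],[0,0,0,0.32,0.42,0,1],[0,0,0,0.34,0.4,0,1]]
```

```bash
python3 -m inch '[[0,0,0,-0.08,0.52,0.02,1],[0,0,0,-0.05,0.53,0.01,1],[0,0,0,-0.03,0.53,0,1],[0,0,0,0.01,0.53,0,1],[0,0,0,0.01,0.52,0,1],[0,0,0,0.04,0.53,0,1],[0,0,0,0.07,0.52,0,1],[0,0,0,0.09,0.52,0,1],[0,0,0,0.12,0.51,0,1]]'; python3 -m inch '[[0,0,0,0.15,0.5,0,1],[0,0,0,0.17,0.5,0,1],[0,0,0,0.2,0.49,0,1],[0,0,0,0.23,0.47,0,1],[0,0,0,0.25,0.46,0,1],[0,0,0,0.27,0.45,0,1],[0,0,0,0.3,0.44,0,1],[0,0,0,0.32,0.42,0,1],[0,0,0,0.34,0.4,0,1]]';  python3 rows.py 14 3
```

```text
t: 20.05
eef_pos: [631.2, 23.8, 138.0]
tcp_rot: [-3.141, 0.0, 2.16]
ft_force: [-3.4, -3.1, 5.7]
opening: 0.006
grip_force: 2.8
t: 21.18
eef_pos: [653.5, 65.2, 138.0]
tcp_rot: [-3.142, 0.001, 2.16]
ft_force: [-1.2, -3.9, 4.3]
opening: 0.006
grip_force: 2.5
ang from tag 322.29046697551195 r 101.72199644917382 z 138.03593561700427 f [-1.2 -3.9  4.3]
[[0,0,0,0.39,0.37,0,1],[0,0,0,0.4,0.34,0,1],[0,0,0,0.42,0.32,0,1],[0,0,0,0.44,0.3,0,1],[0,0,0,0.43,0.3,0,1],[0,0,0,0.45,0.28,0,1],[0,0,0,0.46,0.25,0,1],[0,0,0,0.47,0.23,0,1],[0,0,0,0.49,0.2,0,1],[0,0,0,0.49,0.18,0,1],[0,0,0,0.51,0.15,0,1],[0,0,0,0.51,0.13,0,1],[0,0,0,0.51,0.1,0,1],[0,0,0,0.52,0.07,0,1]]
```

```bash
python3 -m inch '[[0,0,0,0.39,0.37,0.02,1],[0,0,0,0.4,0.34,0.01,1],[0,0,0,0.42,0.32,0,1],[0,0,0,0.44,0.3,0,1],[0,0,0,0.43,0.3,0,1],[0,0,0,0.45,0.28,0,1],[0,0,0,0.46,0.25,0,1],[0,0,0,0.47,0.23,0,1],[0,0,0,0.49,0.2,0,1],[0,0,0,0.49,0.18,0,1],[0,0,0,0.51,0.15,0,1],[0,0,0,0.51,0.13,0,1],[0,0,0,0.51,0.1,0,1],[0,0,0,0,0,0,1]]';  python3 rows.py 1 3
python3 -m inch '[[0,0,0,0,0,-0.5,1],[0,0,0,0,0,-3,1],[0,0,0,0,0,-5,1],[0,0,0,0,0,-5,1],[0,0,0,0,0,-5,1],[0,0,0,0,0,-2,1],[0,0,0,0,0,0,1]]'
python3 - <<'E'
from fit import *
from cell import env
W=[]
for n in("wrist","top","scene"):
    p=env.read_camera(n);cv2.imwrite(f"pics/end_{n}.png",p["img"][:,:,::-1])
    P=pts(p,(0,0,512,384));c=np.array([554.5,90.7]);d=P[:,:2]-c;r=np.hypot(*d.T);k=(abs(r-100)<6)&(abs(P[:,2]-122)<18)
    Q=P[k];a=np.degrees(np.arctan2(d[k,1],d[k,0]))
    for i in range(4):
        th=(a-23.5-90*i-4)%360;kk=(th>3)&(th<81);s=100*np.sin(np.radians(th[kk]))
        if kk.sum()<80: continue
        q=least_squares(lambda q:q[0]*s+q[1]-Q[kk,2],[0,120],loss="soft_l1",f_scale=1).x;print(n,i+1,q.round(4),kk.sum())
E
```

```text
t: 22.92
eef_pos: [646.4, 133.4, 137.9]
tcp_rot: [3.14, 0.0, 2.16]
ft_force: [1.1, -0.4, 6.5]
opening: 0.003
grip_force: 2.9
ang from tag 1.8358950474663907 r 100.8971183755411 z 137.9422300082727 f [ 1.1 -0.4  6.5]
[[0,0,0,0.53,0.06,0,1]]
t: 23.8
eef_pos: [646.0, 133.1, 343.6]
tcp_rot: [3.14, 0.0, 2.16]
ft_force: [0.1, -0.2, -0.5]
opening: 0.007
grip_force: 0.0
wrist 1 [-1.100000e-03  1.195154e+02] 909
wrist 2 [-3.40000e-03  1.19413e+02] 843
wrist 3 [4.000000e-04 1.192364e+02] 381
wrist 4 [2.000000e-04 1.192058e+02] 431
top 3 [-1.400000e-03  1.204895e+02] 225
top 4 [-8.300000e-03  1.208077e+02] 140
scene 1 [-1.800000e-03  1.201586e+02] 171
scene 2 [3.100000e-03 1.206043e+02] 85
scene 3 [5.700000e-03 1.197793e+02] 99
scene 4 [-3.700000e-03  1.204961e+02] 156
```

View pics/end_wrist.png

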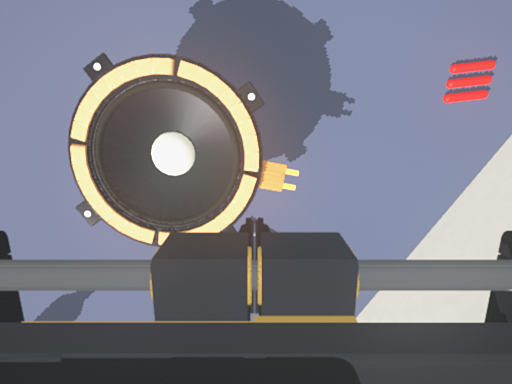

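All four arcs measure flat: the slopes are about 0, the rim at (165,150) is even, and the arm is well clear. Handing in.

```bash
python3 -c "
from cell import env
print(env.job_done())"
```

```text
the job is handed in; nothing more can be done
None
```

I pressed all four gasket arcs down in one counter-clockwise pass at about 4–7 N; all four measured flat in the final camera check, the arm is clear, and I handed the job in at about 24 s.

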